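# Make up two camera-station kits at the vision cell

### The job

Make up the two kits for the camera stations: in the oblong two-nest tray goes the small ring light (large square nest) and the short lens (smaller nest); in the square three-nest tray goes the long telecentric lens (wide nest) and the light controller with the one large round socket (long narrow nest, standing upright, along the nest). Tilt the controller forward by its grip, out from under the rack's bar, before you lift it out. Set everything upright and flat on its tray's floor, gently and without dropping it, keep the lenses upright throughout, and leave the other controllers and the zoom lens as they are.

Things in the scene. Friction and masses are not known exactly. Their poses are not given: they have to be found in the camera images.
- ring_light_center (a point): Small ring light (a bigger one, 100 across, stays on the bench): flat black ring, outside diameter 62, bore 32, height 36 mm, white light face on top, lying flat on the bench. Point: its centre, 18 mm above its underside.
- lens_short_center (a point): Short lens: plain black cylinder, diameter 42, height 50 mm (the lowest 6 mm only 32 across), glass on top, standing on end. Point: its centre, 25 mm above its underside.
- lens_tele_center (a point): Long telecentric lens standing on its wide hood: hood 56 diameter up to 30 mm, then a cone, then a slim barrel of diameter 30 from 56 to 105 mm height (total height 105 mm). Grip it by the barrel. 240 g. Point: its centre, 52.5 mm above its underside.
- controller_center (a point): Light controller to be taken: grey box standing in the rack, 90 deep (x) x 30 wide (y) x 110 mm high, 280 g, ONE large round socket (22 mm across, 4 mm proud) on top. Black grip block on top, 24 (x) x 20 (y) x 26 mm high, centred 22 mm in front (own -x) of the box's middle: pinch it front to back. Point: middle of the box (without grip), 55 mm above its underside; z up.
- rack: Fixed steel rack, front facing own -x to the robot. Row along y, 4 mm gaps: 3 loose controllers, a fixed unit at each end. Floor 4 mm; lip 6 mm above it, 4 mm before the boxes. A 12 mm bar, 14 mm above the boxes' rear tops, its front 31 mm behind their middle, stops a straight lift. Swing a box forward 0.3 rad about its lower front edge, raise 15 mm, draw 60 mm forward, lift. Origin: underside.
- tray_oblong: Oblong grey kit tray with two nests, 96 (x) x 165 (y) mm, fixed to the bench. Floor 3 mm thick, walls and divider 3 mm thick and 10 mm high from the bench. Origin: centre of the underside. Large square nest (90 x 90 mm inside) centred at own (0, -34.5) mm; smaller nest (90 x 66 mm inside) centred at own (0, +46.5) mm.
- tray_square: Nearly square grey kit tray with three nests, 155 (x) x 143 (y) mm, fixed to the bench. Floor 3 mm thick, walls 3 mm thick and 10 mm high from the bench. Origin: centre of the underside. A narrow strip along its +x side already holds screws. Wide nest (112 x 80 mm inside) centred at own (-18.5, +28.5) mm; narrow long nest (112 along x, 54 mm along y inside) centred at own (-18.5, -41.5) mm.
- controller_b_center (a point): Another controller in the row, not wanted: same box and grip, but two small round sockets on top. Point as for the wanted one.
- controller_c_center (a point): A third controller in the row, not wanted: same as the second one, two small round sockets on top. Point as for the wanted one.
- lens_zoom_center (a point): Zoom lens, not wanted: straight black cylinder, diameter 54, height 80 mm. Point: its centre, 40 mm above its underside.

How it is judged (in metres and radians):
On the way:
1. the wanted controller is tilted forward at its place in the rack, before it is lifted out (angle between controller_center's own z axis and vertical above 0.15 rad and distance of controller_center from where it was at the start of the episode below 0.06 m), for 0.1 s.
At the end, for the whole second after the job is handed in: Each in its own nest, on the tray floor (height within 6 mm), tilt under 0.1 rad, at rest, released; from nest middle: ring light within 16 mm; short lens 26 (tray x), 14 mm (y); long lens 30, 14 mm; controller 15, 14 mm (x of ring_light_center in the frame of tray_oblong between -0.016 and 0.016 m and y of ring_light_center in the frame of tray_oblong between -0.0505 and -0.0185 m and z of ring_light_center in the frame of tray_oblong between 0.015 and 0.027 m and angle between each of ring_light_center, lens_short_center, lens_tele_center, controller_center's own z axis and vertical below 0.1 rad and linear speed of each of ring_light, lens_short, lens_tele, controller below 0.02 m/s and x of lens_short_center in the frame of tray_oblong between -0.026 and 0.026 m and y of lens_short_center in the frame of tray_oblong between 0.0325 and 0.0605 m and z of lens_short_center in the frame of tray_oblong between 0.022 and 0.034 m and x of lens_tele_center in the frame of tray_square between -0.0485 and 0.0115 m and y of lens_tele_center in the frame of tray_square between 0.0145 and 0.0425 m and z of lens_tele_center in the frame of tray_square between 0.0495 and 0.0615 m and x of controller_center in the frame of tray_square between -0.0335 and -0.0035 m and y of controller_center in the frame of tray_square between -0.0555 and -0.0275 m and z of controller_center in the frame of tray_square between 0.052 and 0.064 m); the robot touches nothing.
It fails at once if another controller is moved by more than 20 mm (distance of any of controller_b_center, controller_c_center from where it was at the start of the episode above 0.02 m).
It fails at once if the zoom lens is moved by more than 25 mm (distance of lens_zoom_center from where it was at the start of the episode above 0.025 m).
It fails at once if one of the two lenses is tipped by more than 0.6 rad (angle between any of lens_short_center, lens_tele_center's own z axis and vertical above 0.6 rad).
It fails at once if something is dropped or slammed into a tray (it moves faster than 0.5 m/s within 30 mm above its resting height there) (((horizontal distance between ring_light_center and tray_oblong below 0.09 m or horizontal distance between ring_light_center and tray_square below 0.09 m) and height (world z) of ring_light_center below 0.051 m and linear speed of ring_light above 0.5 m/s) or ((horizontal distance between lens_short_center and tray_oblong below 0.09 m or horizontal distance between lens_short_center and tray_square below 0.09 m) and height (world z) of lens_short_center below 0.058 m and linear speed of lens_short above 0.5 m/s) or ((horizontal distance between lens_tele_center and tray_oblong below 0.09 m or horizontal distance between lens_tele_center and tray_square below 0.09 m) and height (world z) of lens_tele_center below 0.0855 m and linear speed of lens_tele above 0.5 m/s) or ((horizontal distance between controller_center and tray_oblong below 0.09 m or horizontal distance between controller_center and tray_square below 0.09 m) and height (world z) of controller_center below 0.088 m and linear speed of controller above 0.5 m/s)).
It also fails if it takes over 120 s, if anything falls off the work surface, if the arm or the gripper's body presses on something with over 40 N, if the wrist force passes 120 N, or if a joint passes its speed limit or range.

### The arm

A 6-joint arm with a two-finger parallel gripper is mounted at the origin on the work surface. World frame = base frame: x ahead of the robot, y to its left, z up, the work surface at z = 0. Lengths are in m, angles in degrees, forces in N, time in s.
With the tool pointing down it reaches from about 0.4 to 0.825 m from the base axis. Payload 7 kg.
Tool frame: the origin (TCP) lies at the very end of the fingers, on their centre line; the grasp point (between the pads) lies 19 mm behind it; z points along the fingers, y is the direction in which the jaws open and shut (so a half turn about z gives the same grasp; the last joint's range is limited). The gripper opens to 88 mm and grips with 3 to 60 N. Pads are 19 mm wide; open, the fingers measure 130 mm over their backs; the gripper's body (78 mm by 193 mm) begins 47 mm behind the grasp point.
Start: joints at [81.137, 20.546, 0.682, 0, -70.136, -16.507], TCP at [0.289, 0.61, 0.227] pointing down, gripper open.
Joint ranges: [-176.03, 176.03], [-82.01, 121.73], [-58.28, 71.71], [-173.87, 95.51], [-174.79, -0.11], [-173.66, 173.66]. Speed limits (degrees/s): [136.94, 136.94, 172.46, 180, 180, 180].

### API

Orientations are given as [roll, pitch, yaw] about the fixed x, y, z axes, in that order (R = Rz(yaw) Ry(pitch) Rx(roll)).
In Python, from plant import telemetry, optics, ctrl gives the robot as it stands.
- The arm moves only by the tool servo_tool, never from a script. Its argument "rows" is a list of rows, each a list of 3 entries, a list of its own where there are three numbers: the shift along the tool's x, y, z in m, then the turn, a rotation vector about the tool's x, y, z in units of 6 degrees (1.0 is 6 degrees), then the closure, from 0 (fully open) to 1 (shut). A call has 1 to 20 rows; each row shifts and turns the commanded pose from where the row before left it, along the tool's axes as they then stand; what a row does not reach is not made up. A row lasts 1/12 s, in which the tool goes at most 41.7 mm and 7.16 degrees, less where a joint would pass 70% of its speed; a pose out of reach is approached as far as the arm can. A call is refused whole if a number of a shift passes 0.0417 or a number of a turn 1, either way. A call with a gripper value outside its range is refused whole. The fingers move at their own pace and stop on an object; the grip force is fixed at half the most. Time passes only in rows, so rows that do not move let the fingers close. It gives the time, the measured TCP pose, the force and the opening at its end, in the units of the state.
- telemetry.get_obs(): the state, without advancing time (a new reading comes with each control period).
- optics.snapshot(name): name is "side" or "top" or "wrist"; returns the picture (480x640x3 uint8, red, green, blue); there is no depth.
- optics.camera_info(name): a dict with "mtx" (3x3 intrinsics, pixels), "rvec" (rotation vector, rad) and "tvec" (3), from world to camera coordinates, as OpenCV has them. Camera axes: x right, y down, z forward; pixel columns grow to the right and rows downward; lengths in m; the calibration is good to about 2 mm. A picture is of the moment at which its call begins: read the wrist's pose just before it. camera_info takes no time and is no camera call; for the wrist camera it gives the pose at the moment of the call.
- ctrl.close_job(): hands the job in, once; it reports no verdict.
The state is a dict: "clock": time; "joint_pos": joint angles; "qvel": joint speeds; "tau": joint torques, N m; "tool_pos": TCP position; "orientation": TCP orientation; "force": force on the tool from outside, world axes, zero at the start; "moment": the same for the moment, N m; "opening": finger opening in m.
Only numpy, scipy, OpenCV 4.12 (cv2) and the standard library are available. Lean on these libraries where they do the work, as an engineer would, in place of code of your own. Each camera call takes 0.05 s, during which the arm holds its last target.

## Working session

There is one attempt and no reset: what is moved stays moved. The work goes in short steps, Python scripts to look and compute and a tool call to move; the robot and the scene stay as the last step left them, time stands still between calls to the robot, and variables do not carry over. Pictures are saved under pics/ and viewed, and the job is handed in when it is done.

Besides the shell and the picture viewer there is one more tool, called after "Call:" as name([rows], argument=value, ...), one row to a line, values as JSON. servo_tool: Moves the arm, as the interface text tells. Its arguments: {"type":"object","properties":{"rows":{"type":"array"}},"required":["rows"]}

```bash
mkdir -p pics; ls
cat > h.py <<'E'
import numpy as np, cv2
from plant import telemetry, optics, ctrl
def snap(n,name):
    info=optics.camera_info(n); im=optics.snapshot(n); cv2.imwrite(f'pics/{name}.png',im[:,:,::-1]); np.savez(f'pics/{name}.npz',im=im,K=info['mtx'],r=np.array(info['rvec']),t=np.array(info['tvec'])); return im,info
def load(name):
    d=np.load(f'pics/{name}.npz'); return d['im'],dict(mtx=d['K'],rvec=d['r'],tvec=d['t'])
def ray(info,u,v):
    K=np.array(info['mtx']);R,_=cv2.Rodrigues(np.array(info['rvec'],float));t=np.array(info['tvec'],float).ravel()
    c=-R.T@t; d=R.T@np.linalg.solve(K,[u,v,1.]); return c,d
def onz(info,u,v,z):
    c,d=ray(info,u,v); s=(z-c[2])/d[2]; return c+s*d
def proj(info,P):
    p,_=cv2.projectPoints(np.array(P,float).reshape(-1,3),np.array(info['rvec'],float),np.array(info['tvec'],float),np.array(info['mtx'],float),None); return p.reshape(-1,2)
E
python3 - <<'E'
from h import *
print(telemetry.get_obs())
for n in('top','side','wrist'):
    im,i=snap(n,n+'0'); c,d=ray(i,320,240); print(n,c,d)
E
```

```text
pics
{'clock': 0.0, 'joint_pos': array([ 8.11372743e+01,  2.05907537e+01,  6.34664778e-01, -1.97990417e-02,
       -7.01343897e+01, -1.65081985e+01]), 'qvel': array([-0.01018216, -0.004725  , -0.01504027,  0.02234759, -0.00081824,
        0.06189558]), 'tau': array([-2.68888016e-04, -5.82726502e+01,  2.93058944e+01,  6.99716717e+00,
        6.95528928e-03, -1.82381032e-04]), 'tool_pos': array([0.28902723, 0.60946747, 0.22563814]), 'orientation': array([ 1.79907962e+02, -7.86694711e-03, -2.53776606e+01]), 'force': array([0.44405537, 1.1096905 , 0.40040912]), 'moment': array([ 0.03130331, -0.0020793 ,  0.00149065]), 'opening': 0.08771421665548232}
top [ 0.51028697 -0.01480972  1.02919383] [ 0.06907223 -0.00665854 -0.99773113]
side [ 0.50267584 -0.86027625  0.83180028] [ 0.05346437  0.7451051  -0.66484073]
wrist [0.3525837  0.58018175 0.38251979] [-0.23874452  0.1089395  -0.96498428]
```

View pics/top0.png

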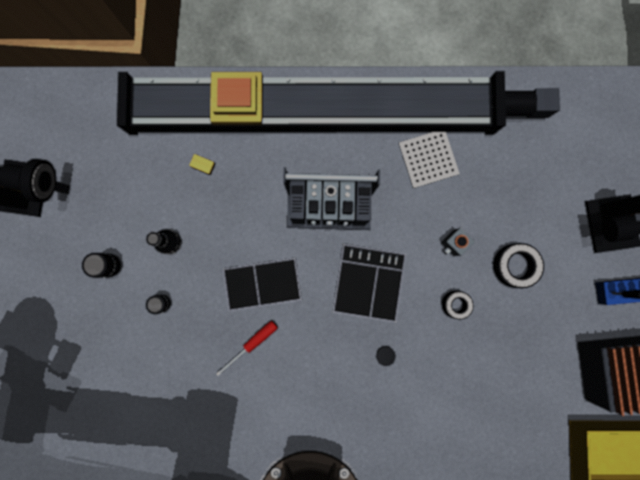

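View pics/side0.png

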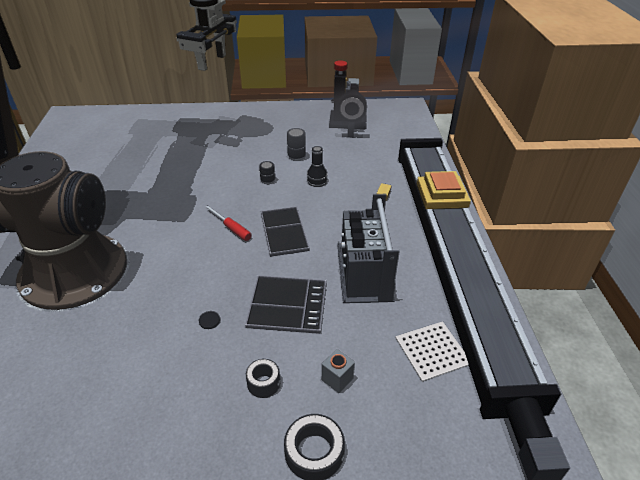

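View pics/wrist0.png

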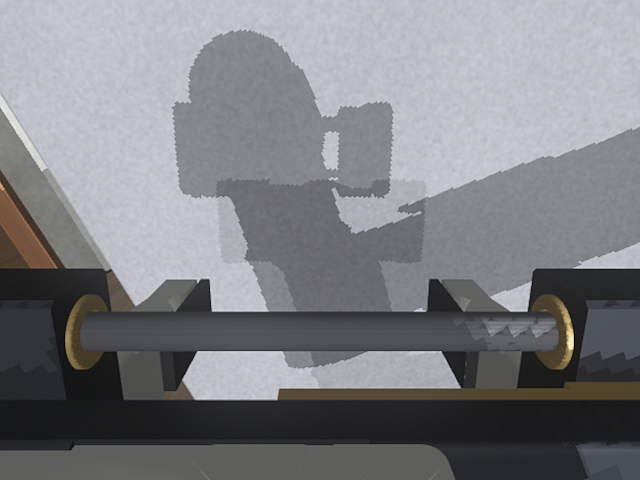

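Run:
```python
from h import *
im,i=load('top0')
cv2.imwrite('pics/topA.png',cv2.resize(im[155:325,215:415],None,fx=4,fy=3.5,interpolation=cv2.INTER_CUBIC)[:,:,::-1])
a=cv2.resize(im[215:325,70:190],None,fx=3.3,fy=4,interpolation=cv2.INTER_CUBIC);b=cv2.resize(im[215:325,430:550],None,fx=3.3,fy=4,interpolation=cv2.INTER_CUBIC)
cv2.imwrite('pics/topB.png',np.clip(np.hstack([a,b])*1.5,0,255)[:,:,::-1])
for u,v in((331,190),(262,285),(369,284),(458,304),(157,303),(160,240)):print(u,v,onz(i,u,v,0.0)[:2])
```

```text
331 190 [ 0.69628927 -0.04672607]
262 285 [0.47931484 0.10938816]
369 284 [ 0.48213133 -0.13239928]
458 304 [ 0.43781139 -0.3319682 ]
157 303 [0.43821752 0.3466562 ]
160 240 [0.5809985  0.34317863][ WARN:0@0.593] global loadsave.cpp:1063 imwrite_ Unsupported depth image for selected encoder is fallbacked to CV_8U.
```

View pics/topA.png

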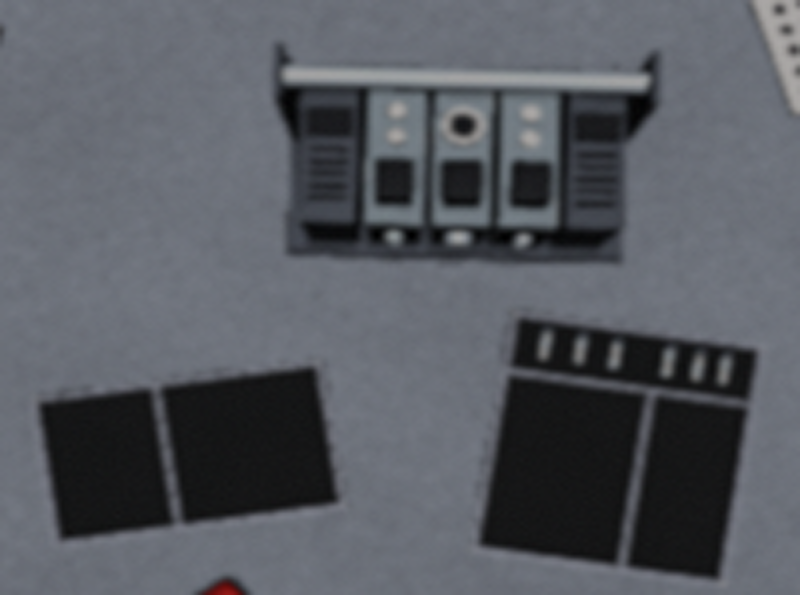

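View pics/topB.png

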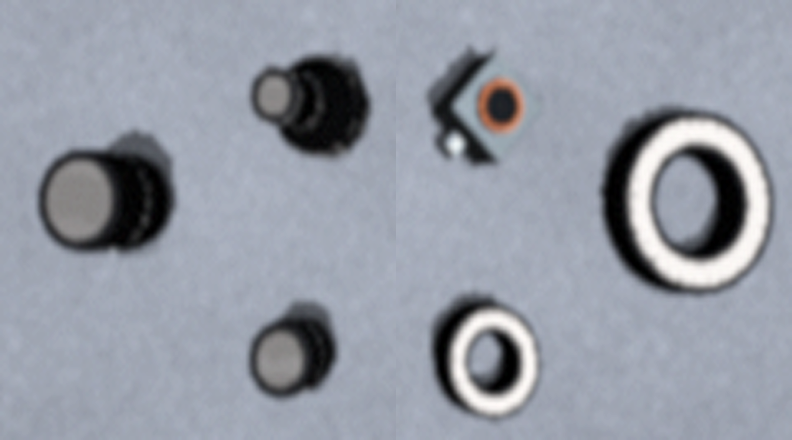

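```bash
cat > m.py <<'E'
from h import *
im,i=load('top0'); I=im.astype(int)
def blob(mask,box):
    u0,v0,u1,v1=box; m=np.zeros(mask.shape,np.uint8); m[v0:v1,u0:u1]=mask[v0:v1,u0:u1]
    n,l,s,c=cv2.connectedComponentsWithStats(m); k=1+np.argmax(s[1:,4]); return c[k],s[k],(l==k)
warm=((I[:,:,2]-I[:,:,0]<6)&(I.max(2)>70)).astype(np.uint8)
for nm,box,z,D in(('short',(140,285,180,320),.05,0),('tele',(140,228,185,255),.105,0),('zoom',(75,245,125,285),.08,0)):
    c,s,m=blob(warm,box); print(nm,c,s,onz(i,*c,z))
white=(I.min(2)>130).astype(np.uint8)
c,s,m=blob(white,(435,280,480,325))
cn,_=cv2.findContours(m.astype(np.uint8),cv2.RETR_EXTERNAL,cv2.CHAIN_APPROX_NONE)
e=cv2.fitEllipse(cn[0]); print('ring',c,s,e,onz(i,*e[0],.036))
# nests
dark=(I.max(2)<45).astype(np.uint8)
for nm,box in(('obl small',(222,255,256,312)),('obl',(222,255,304,315)),('sq',(328,240,410,325))):
    u0,v0,u1,v1=box; mm=np.zeros_like(dark); mm[v0:v1,u0:u1]=dark[v0:v1,u0:u1]
    cn,_=cv2.findContours(mm,cv2.RETR_EXTERNAL,cv2.CHAIN_APPROX_NONE)
    for q in cn:
        if cv2.contourArea(q)<150: continue
        P=np.array([onz(i,*p,.006)[:2] for p in q[:,0]],np.float32)
        r=cv2.minAreaRect(P*1000); print(nm,cv2.contourArea(q),r)
E
python3 m.py
```

```text
short [154.29285714 304.45714286] [148 298  14  14 140] [0.43858903 0.33486188 0.05      ]
tele [152.5     238.21875] [149 234   8   9  64] [0.57741945 0.32215304 0.105     ]
zoom [ 93.4862069  264.54482759] [ 85 255  18  20 290] [0.52365834 0.45417404 0.08      ]
ring [459.40639269 305.12785388] [447 293  25  25 219] ((459.3521728515625, 305.12158203125), (23.64841079711914, 24.271854400634766), 155.4928436279297) [ 0.43793777 -0.32375524  0.036     ]
obl small 962.0 ((474.71923828125, 155.77340698242188), (85.41439819335938, 60.8864860534668), 8.683302879333496)
obl 971.5 ((474.7218017578125, 155.75674438476562), (85.41439819335938, 60.92018508911133), 8.683302879333496)
obl 1364.0 ((486.9510803222656, 75.19039916992188), (85.15740203857422, 84.96991729736328), 8.713809967041016)
sq 985.5 ((460.65435791015625, -170.2293701171875), (48.904605865478516, 107.3373794555664), 81.30924224853516)
sq 1526.0 ((471.6642150878906, -100.77090454101562), (75.12332916259766, 107.34223175048828), 81.10384368896484)
sq 401.0 ((542.511474609375, -141.0852813720703), (131.8999481201172, 29.18352508544922), 81.09489440917969)
```

```bash
cat > m2.py <<'E'
from h import *
im,i=load('top0'); I=im.astype(int)
U=cv2.resize(im[155:240,275:390],None,fx=8,fy=8,interpolation=cv2.INTER_CUBIC).astype(int)
def px(x,y): return 275+(x+.5)/8-.5, 155+(y+.5)/8-.5
dark=(U.max(2)<70).astype(np.uint8)
n,l,s,c=cv2.connectedComponentsWithStats(dark)
for k in range(1,n):
    if 400<s[k,4]<8000 and s[k,2]<160: 
        u,v=px(*c[k]); print(s[k],round(u,2),round(v,2),onz(i,u,v,.14)[:2],onz(i,u,v,.118)[:2])
E
python3 m2.py
python3 - <<'E'
import cv2
a=cv2.imread('pics/side0.png')
cv2.imwrite('pics/sA.png',cv2.resize(a[190:310,325:410],None,fx=6,fy=5,interpolation=cv2.INTER_CUBIC))
cv2.imwrite('pics/sB.png',cv2.resize(a[110:200,250:350],None,fx=6,fy=6,interpolation=cv2.INTER_CUBIC))
E
```

```text
[ 77 112  21  37 513] 285.19 171.15 [0.70870135 0.04848534] [0.71361042 0.05005135]
[805 128  29  49 893] 377.24 173.35 [ 0.70431509 -0.13393303] [ 0.70911564 -0.13688032]
[ 427  266   41   42 1392] 330.38 190.34 [ 0.67031665 -0.0411498 ] [ 0.67427602 -0.0418015 ]
[ 271  364   76  105 7530] 313.11 206.5 [ 0.63810192 -0.00706663] [ 0.64126426 -0.00687506]
```

View pics/sA.png

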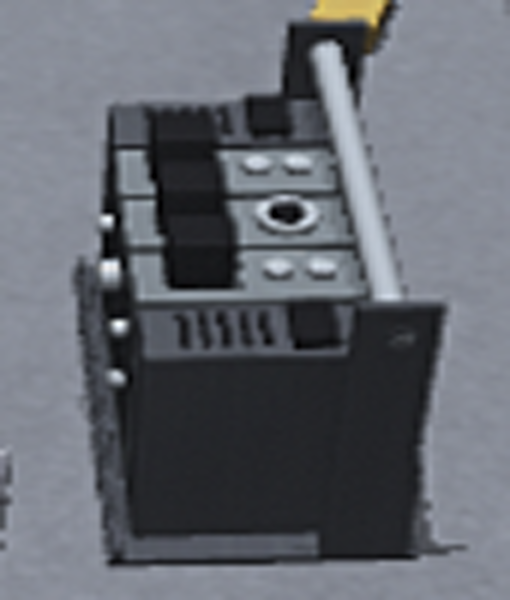

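View pics/sB.png

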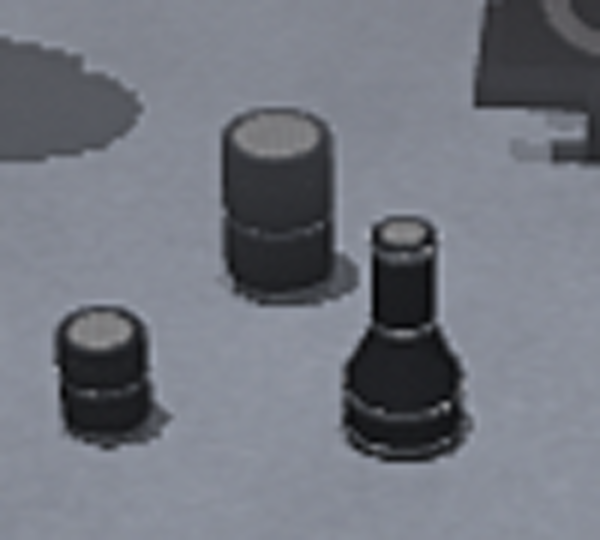

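Run:
```python
from h import *
im,i=load('top0')
U=cv2.resize(im[175:232,300:362],None,fx=12,fy=10,interpolation=cv2.INTER_CUBIC)
cv2.imwrite('pics/tC.png',np.clip(U.astype(float)*1.4,0,255).astype(np.uint8)[:,:,::-1])
print('rear grip',onz(i,330.4,201,.14),'front box',onz(i,330.4,219.9,.114))
s,si=load('side0')
warm=((s.astype(int)[:,:,2]-s.astype(int)[:,:,0]<6)&(s.max(2)>60)).astype(np.uint8)
def tri(a,b):
    c1,d1=ray(i,*a);c2,d2=ray(si,*b);d1/=np.linalg.norm(d1);d2/=np.linalg.norm(d2)
    st=np.linalg.lstsq(np.c_[d1,-d2],c2-c1,rcond=None)[0];p=c1+st[0]*d1;q=c2+st[1]*d2;return (p+q)/2,np.linalg.norm(p-q)
B=[('short',(154.29,304.46),(100/6+250-.4,330/6+110-.4)),('tele',(152.5,238.2),(405/6+249.6,232/6+109.6)),('sock',(330.38,190.34),(288/6+324.6,212/5+189.6))]
for n,a,b in B: print(n,*tri(a,b))
```

```text
rear grip [ 0.64906401 -0.04119118  0.14      ] front box [ 0.61451378 -0.04194988  0.114     ]
short [0.43837099 0.33451418 0.05100403] 0.0005693885746681836
tele [0.57730427 0.32172036 0.10618938] 0.00013419314455451022
sock [ 0.67415244 -0.04178942  0.11874917] 3.888140033173201e-05
```

View pics/tC.png

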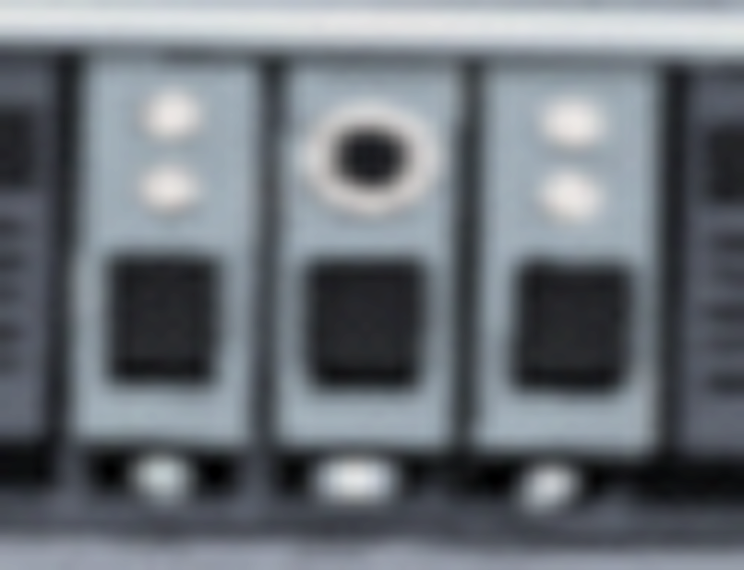

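```bash
cat > d.py <<'E'
# usage: d.py x y z [yaw]  -> tool-frame shift and turn from measured pose (tool-down target)
import sys; from h import *
from scipy.spatial.transform import Rotation as Ro
o=telemetry.get_obs(); a=[float(v) for v in sys.argv[1:]]
R=Ro.from_euler('xyz',o['orientation'],degrees=True); p=np.array(o['tool_pos'])
print('t',round(o['clock'],2),'pos',p.round(4),'rpy',np.round(o['orientation'],2),'j',np.round(o['joint_pos'],1),'open',round(o['opening'],4))
if len(a)>=3: print('shift',R.inv().apply(np.array(a[:3])-p).round(4))
if len(a)>3:
    T=Ro.from_euler('xyz',[180,0,a[3]],degrees=True); print('turn/6',((R.inv()*T).as_rotvec(degrees=True)/6).round(3), 'shift in target frame', T.inv().apply(np.array(a[:3])-p).round(4))
E
python3 d.py 0.577 0.322 0.17 -25.4
```

```text
t 0.15 pos [0.2891 0.6096 0.2258] rpy [ 1.7993e+02 -1.0000e-02 -2.5380e+01] j [ 81.1  20.6   0.6  -0.  -70.1 -16.5] open 0.0878
shift [0.3834 0.1364 0.0561]
turn/6 [ 0.012 -0.001  0.004] shift in target frame [0.3834 0.1363 0.0558]
```

Call:
servo_tool([
  [[0.012,0.0045,0.0],[0,0,0],0],
  [[0.024,0.0085,0.0],[0,0,0],0],
  [[0.024,0.0085,0.002],[0,0,0],0],
  [[0.024,0.0085,0.004],[0,0,0],0],
  [[0.024,0.0085,0.004],[0,0,0],0],
  [[0.024,0.0085,0.004],[0,0,0],0],
  [[0.024,0.0085,0.004],[0,0,0],0],
  [[0.024,0.0085,0.004],[0,0,0],0],
  [[0.024,0.0085,0.004],[0,0,0],0],
  [[0.024,0.0085,0.004],[0,0,0],0],
  [[0.024,0.0085,0.004],[0,0,0],0],
  [[0.024,0.0085,0.004],[0,0,0],0],
  [[0.024,0.0085,0.004],[0,0,0],0],
  [[0.024,0.0085,0.004],[0,0,0],0],
  [[0.024,0.0085,0.004],[0,0,0],0],
  [[0.024,0.0085,0.004],[0,0,0],0],
  [[0.012,0.0045,0.002],[0,0,0],0],
  [[0,0,0],[0,0,0],0],
  [[0,0,0],[0,0,0],0],
])

```text
clock: 1.73
tool_pos: [0.5779, 0.321, 0.1702]
orientation: [180.0, 0.0, -25.5]
force: [-0.6, 0.0, 0.1]
opening: 0.0874
```

```bash
python3 d.py 0.577 0.322 0.067 -25.4
python3 - <<'E'
from h import *
snap('wrist','w1')
E
```

```text
t 1.73 pos [0.5779 0.321  0.1702] rpy [ 1.7996e+02  2.0000e-02 -2.5470e+01] j [ 45.9  21.4  -5.6  -0.  -63.   18.6] open 0.0874
shift [-0.0012 -0.0006  0.1032]
turn/6 [ 0.007  0.003 -0.012] shift in target frame [-0.0013 -0.0005  0.1032]
```

View pics/w1.png

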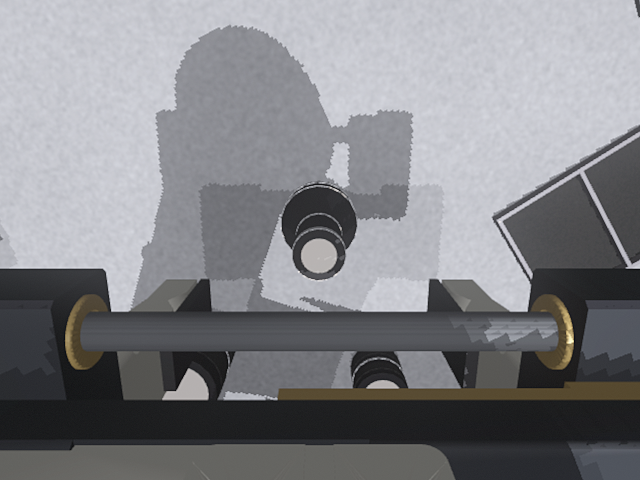

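Call:
servo_tool([
  [[-0.0012,-0.0006,0.008],[0,0,0],0],
  [[0,0,0.016],[0,0,0],0.2],
  [[0,0,0.018],[0,0,0],0.3],
  [[0,0,0.018],[0,0,0],0.4],
  [[0,0,0.016],[0,0,0],0.4],
  [[0,0,0.013],[0,0,0],0.4],
  [[0,0,0.009],[0,0,0],0.4],
  [[0,0,0.005],[0,0,0],0.4],
  [[0,0,0],[0,0,0],0.5],
  [[0,0,0],[0,0,0],0.6],
  [[0,0,0],[0,0,0],0.65],
  [[0,0,0],[0,0,0],0.7],
  [[0,0,0],[0,0,0],1],
  [[0,0,0],[0,0,0],1],
  [[0,0,0],[0,0,0],1],
  [[0,0,-0.003],[0,0,0],1],
  [[0,0,-0.008],[0,0,0],1],
  [[0,0,-0.012],[0,0,0],1],
])

```text
clock: 3.28
tool_pos: [0.5761, 0.3224, 0.0899]
orientation: [179.9, 0.1, -25.4]
force: [0.6, -0.7, -1.6]
opening: 0.0289
```

```bash
python3 d.py 0.4717 -0.1008 0.15 -25.4
```

```text
t 3.28 pos [0.5761 0.3224 0.0899] rpy [ 1.7986e+02  7.0000e-02 -2.5390e+01] j [ 46.1  25.5 -10.7  -0.  -53.9  18.5] open 0.0289
shift [ 0.0871  0.4272 -0.0591]
turn/6 [0.024 0.012 0.002] shift in target frame [ 0.0872  0.427  -0.0601]
```

Call:
servo_tool([
  [[0,0,-0.016],[0,0,0],1],
  [[0.002,0.01,-0.016],[0,0,0],1],
  [[0.004,0.018,-0.012],[0,0,0],1],
  [[0.005,0.025,-0.008],[0,0,0],1],
  [[0.005,0.025,-0.004],[0,0,0],1],
  [[0.005,0.025,0],[0,0,0],1],
  [[0.005,0.025,0],[0,0,0],1],
  [[0.005,0.025,0],[0,0,0],1],
  [[0.005,0.025,0],[0,0,0],1],
  [[0.005,0.025,0],[0,0,0],1],
  [[0.005,0.025,0],[0,0,0],1],
  [[0.005,0.025,0],[0,0,0],1],
  [[0.005,0.025,0],[0,0,0],1],
  [[0.005,0.025,0],[0,0,0],1],
  [[0.005,0.025,0],[0,0,0],1],
  [[0.005,0.025,0],[0,0,0],1],
  [[0.005,0.025,0],[0,0,0],1],
  [[0.005,0.025,0],[0,0,0],1],
  [[0.004,0.018,0],[0,0,0],1],
  [[0.002,0.006,0],[0,0,0],1],
])

```text
clock: 4.95
tool_pos: [0.4718, -0.1019, 0.1476]
orientation: [-180.0, -0.0, -25.5]
force: [0.2, 0.1, -2.2]
opening: 0.0289
```

```bash
python3 d.py 0.4717 -0.1008 0.071 -25.4
```

```text
t 4.95 pos [ 0.4718 -0.1019  0.1476] rpy [-1.7998e+02 -4.0000e-02 -2.5460e+01] j [ 11.2   6.3 -29.4   0.  -54.2  53.3] open 0.0289
shift [-0.0006 -0.001   0.0766]
turn/6 [-0.004 -0.006 -0.011] shift in target frame [-0.0005 -0.001   0.0766]
```

Call:
servo_tool([
  [[-0.0006,-0.001,0.006],[0,0,0],1],
  [[0,0,0.012],[0,0,0],1],
  [[0,0,0.014],[0,0,0],1],
  [[0,0,0.014],[0,0,0],1],
  [[0,0,0.011],[0,0,0],1],
  [[0,0,0.008],[0,0,0],1],
  [[0,0,0.005],[0,0,0],1],
  [[0,0,0.003],[0,0,0],1],
  [[0,0,0.001],[0,0,0],1],
  [[0,0,0.001],[0,0,0],1],
  [[0,0,0.001],[0,0,0],1],
  [[0,0,0],[0,0,0],1],
  [[0,0,0],[0,0,0],1],
])

```text
clock: 6.03
tool_pos: [0.473, -0.0989, 0.0713]
orientation: [-180.0, -0.1, -25.4]
force: [-0.4, -0.3, 3.6]
opening: 0.029
```

Call:
servo_tool([
  [[0,0,0.0],[0,0,0],0.65],
  [[0,0,0],[0,0,0],0.55],
  [[0,0,0],[0,0,0],0.45],
  [[0,0,0],[0,0,0],0.4],
  [[0,0,0],[0,0,0],0.4],
  [[0,0,-0.006],[0,0,0],0.4],
  [[0,0,-0.014],[0,0,0],0.4],
  [[0,0,-0.018],[0,0,0],0.4],
  [[0,0,-0.018],[0,0,0],0.4],
  [[0,0,-0.016],[0,0,0],0.3],
  [[0,0,-0.01],[0,0,0],0.2],
])

```text
clock: 6.95
tool_pos: [0.4732, -0.0989, 0.1547]
orientation: [-179.9, -0.1, -25.4]
force: [0.2, -0.6, 0.6]
opening: 0.0609
```

```bash
python3 d.py 0.4384 0.3347 0.12 -36
python3 - <<'E'
from h import *
snap('side','s2')
a=cv2.imread('pics/s2.png');cv2.imwrite('pics/s2c.png',cv2.resize(a[180:400,200:440],None,fx=3,fy=2.7))
E
```

```text
t 6.95 pos [ 0.4732 -0.0989  0.1547] rpy [-1.7994e+02 -1.2000e-01 -2.5360e+01] j [ 11.6   5.9 -28.9   0.  -55.1  53. ] open 0.0609
shift [-0.2172 -0.3769  0.0347]
turn/6 [-0.012 -0.019  1.774] shift in target frame [-0.283  -0.3303  0.0347]
```

View pics/s2c.png

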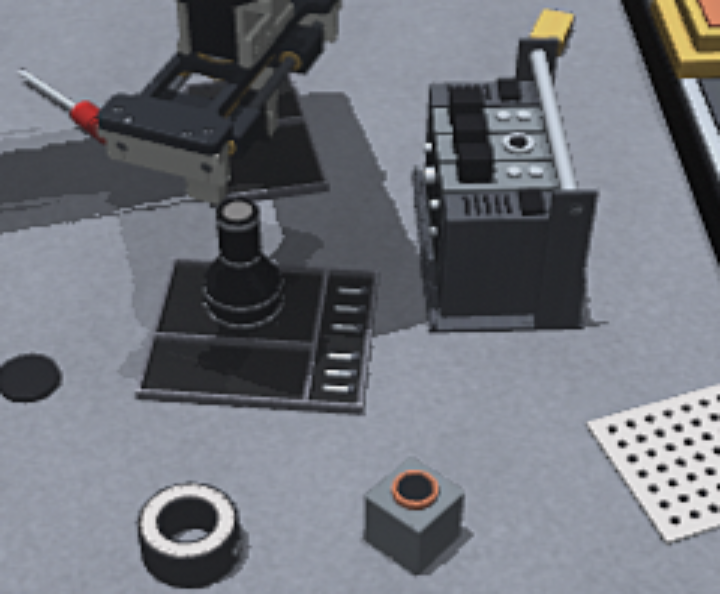

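Call:
servo_tool([
  [[0.003,0.01,0],[0,0,0],0],
  [[0.0065,0.022,0],[0,0,0],0],
  [[0.0075,0.025,0],[0,0,0],0],
  [[0.0075,0.025,0],[0,0,0],0],
  [[0.0075,0.025,0.01],[0,0,0],0],
  [[0.0075,0.025,0.01],[0,0,0],0],
  [[0.0075,0.025,0.01],[0,0,0],0],
  [[0.0075,0.025,0.01],[0,0,0],0],
  [[0.0065,0.022,0.01],[0,0,0],0],
  [[0.0035,0.0143,0.01],[0,0,0],0],
  [[0,0,0],[0,0,0],0],
  [[0,0,0],[0,0,0],0],
])

```text
clock: 8.0
tool_pos: [0.4355, -0.3243, 0.0909]
orientation: [180.0, 0.2, -25.5]
force: [0.5, 0.2, -0.3]
opening: 0.088
```

```bash
python3 d.py 0.438 -0.3238 0.014 -25.4
```

```text
t 8.0 pos [ 0.4355 -0.3243  0.0909] rpy [179.98   0.2  -25.5 ] j [-16.   15.8 -26.   -0.  -48.4  80.5] open 0.088
shift [ 0.0023 -0.0016  0.0768]
turn/6 [ 0.003  0.033 -0.016] shift in target frame [ 0.002  -0.0016  0.0769]
```

Call:
servo_tool([
  [[0.002,-0.0016,0.008],[0,0,0],0],
  [[0,0,0.014],[0,0,0],0],
  [[0,0,0.015],[0,0,0],0],
  [[0,0,0.014],[0,0,0],0],
  [[0,0,0.011],[0,0,0],0],
  [[0,0,0.008],[0,0,0],0],
  [[0,0,0.005],[0,0,0],0.1],
  [[0,0,0.002],[0,0,0],0.2],
  [[0,0,0],[0,0,0],0.25],
  [[0,0,0],[0,0,0],0.3],
  [[0,0,0],[0,0,0],0.5],
  [[0,0,0],[0,0,0],0.7],
  [[0,0,0],[0,0,0],0.8],
])

```text
clock: 9.08
tool_pos: [0.4401, -0.3233, 0.0161]
orientation: [-180.0, -0.1, -25.4]
force: [0.6, 0.6, 2.1]
opening: 0.0618
```

```bash
python3 d.py 0.487 0.0752 0.15 -25.4
```

```text
t 9.08 pos [ 0.4401 -0.3233  0.0161] rpy [-1.7999e+02 -7.0000e-02 -2.5370e+01] j [-15.7  21.8 -29.9  -0.  -38.3  80.4] open 0.0618
shift [-0.1282 -0.3802 -0.134 ]
turn/6 [-0.002 -0.011  0.005] shift in target frame [-0.1286 -0.3801 -0.1339]
```

Call:
servo_tool([
  [[0,0,-0.004],[0,0,0],0.8],
  [[0,0,-0.012],[0,0,0],0.8],
  [[0,0,-0.02],[0,0,0],0.8],
  [[0,0,-0.025],[0,0,0],0.8],
  [[-0.001,-0.003,-0.025],[0,0,0],0.8],
  [[-0.004,-0.012,-0.025],[0,0,0],0.8],
  [[-0.0075,-0.022,-0.016],[0,0,0],0.8],
  [[-0.0095,-0.028,-0.01],[0,0,0],0.8],
  [[-0.0095,-0.028,-0.003],[0,0,0],0.8],
  [[-0.0095,-0.028,0],[0,0,0],0.8],
  [[-0.0095,-0.028,0],[0,0,0],0.8],
  [[-0.0095,-0.028,0],[0,0,0],0.8],
  [[-0.0095,-0.028,0],[0,0,0],0.8],
  [[-0.0095,-0.028,0],[0,0,0],0.8],
  [[-0.0095,-0.028,0],[0,0,0],0.8],
  [[-0.0095,-0.028,0],[0,0,0],0.8],
  [[-0.0095,-0.028,0],[0,0,0],0.8],
  [[-0.0095,-0.028,0],[0,0,0],0.8],
  [[-0.0065,-0.021,0],[0,0,0],0.8],
  [[-0.003,-0.011,0],[0,0,0],0.8],
])

```text
clock: 10.75
tool_pos: [0.487, 0.0738, 0.1559]
orientation: [-180.0, -0.0, -25.3]
force: [0.5, -0.3, -1.7]
opening: 0.0622
```

```bash
python3 d.py 0.487 0.0752 0.018 -25.4
```

```text
t 10.75 pos [0.487  0.0738 0.1559] rpy [-1.7996e+02 -2.0000e-02 -2.5280e+01] j [ 31.5   6.8 -27.6  -0.  -55.5  33.2] open 0.0622
shift [-0.0007 -0.0011  0.1379]
turn/6 [-0.006 -0.003  0.02 ] shift in target frame [-0.0006 -0.0012  0.1379]
```

Call:
servo_tool([
  [[-0.0007,-0.0011,0.01],[0,0,0],0.8],
  [[0,0,0.02],[0,0,0],0.8],
  [[0,0,0.02],[0,0,0],0.8],
  [[0,0,0.02],[0,0,0],0.8],
  [[0,0,0.018],[0,0,0],0.8],
  [[0,0,0.015],[0,0,0],0.8],
  [[0,0,0.012],[0,0,0],0.8],
  [[0,0,0.008],[0,0,0],0.8],
  [[0,0,0.005],[0,0,0],0.8],
  [[0,0,0.003],[0,0,0],0.8],
  [[0,0,0.002],[0,0,0],0.8],
  [[0,0,0.001],[0,0,0],0.8],
  [[0,0,0.001],[0,0,0],0.8],
  [[0,0,0.001],[0,0,0],0.8],
  [[0,0,0],[0,0,0],0.8],
  [[0,0,0],[0,0,0],0.8],
])

```text
clock: 12.08
tool_pos: [0.4868, 0.0731, 0.0198]
orientation: [-180.0, -0.0, -25.4]
force: [1.0, 0.4, -1.2]
opening: 0.0619
```

Call:
servo_tool([
  [[0,0,0.001],[0,0,0],0.8],
  [[0,0,0.0005],[0,0,0],0.8],
  [[0,0,0],[0,0,0],0.8],
])

```text
clock: 12.33
tool_pos: [0.487, 0.0731, 0.019]
orientation: [-180.0, -0.0, -25.3]
force: [-4.0, -0.6, 10.7]
opening: 0.0619
```

Contact; release and lift.

Call:
servo_tool([
  [[0,0,0],[0,0,0],0.25],
  [[0,0,0],[0,0,0],0.18],
  [[0,0,0],[0,0,0],0.1],
  [[0,0,0],[0,0,0],0.06],
  [[0,0,0],[0,0,0],0.06],
  [[0,0,-0.006],[0,0,0],0.05],
  [[0,0,-0.014],[0,0,0],0.05],
  [[0,0,-0.02],[0,0,0],0],
  [[0,0,-0.025],[0,0,0],0],
  [[0,0,-0.03],[0,0,0],0],
  [[0,0,-0.03],[0,0,0],0],
  [[0,0,-0.01],[0,0,0],0],
])

```text
clock: 13.33
tool_pos: [0.4887, 0.0736, 0.1578]
orientation: [-179.7, -0.2, -25.3]
force: [0.2, 0.3, -0.4]
opening: 0.0875
```

```bash
python3 d.py 0.4384 0.3347 0.1 -81.4
```

```text
t 13.33 pos [0.4887 0.0736 0.1578] rpy [-179.75   -0.25  -25.33] j [ 31.5   6.6 -27.6   0.1 -55.4  33.2] open 0.0875
shift [-0.1574 -0.2142  0.0581]
turn/6 [-0.059 -0.017  9.346] shift in target frame [-0.2657  0.0107  0.0578]
```

Call:
servo_tool([
  [[0,0,0],[0,0,0.85],0],
  [[0,0,0],[0,0,0.95],0],
  [[0,0,0],[0,0,0.95],0],
  [[0,0,0],[0,0,0.95],0],
  [[0,0,0],[0,0,0.95],0],
  [[0,0,0],[0,0,0.95],0],
  [[0,0,0],[0,0,0.95],0],
  [[0,0,0],[0,0,0.95],0],
  [[0,0,0],[0,0,0.95],0],
  [[-0.016,0.0017,0],[0,0,0.9],0],
  [[-0.03,0.001,0],[0,0,0],0],
  [[-0.035,0.001,0.005],[0,0,0],0],
  [[-0.035,0.001,0.01],[0,0,0],0],
  [[-0.035,0.001,0.01],[0,0,0],0],
  [[-0.035,0.001,0.01],[0,0,0],0],
  [[-0.035,0.001,0.01],[0,0,0],0],
  [[-0.029,0.001,0.01],[0,0,0],0],
  [[-0.015,0.001,0.003],[0,0,0],0],
  [[0,0,0],[0,0,0],0],
])

```text
clock: 14.92
tool_pos: [0.4357, 0.3354, 0.0942]
orientation: [180.0, -0.1, -81.3]
force: [0.2, 0.6, 0.3]
opening: 0.0875
```

```bash
python3 d.py 0.4384 0.3347 0.018 -81.4
python3 - <<'E'
from h import *
snap('wrist','w3')
E
```

```text
t 14.92 pos [0.4357 0.3354 0.0942] rpy [ 1.7996e+02 -6.0000e-02 -8.1320e+01] j [ 58.   16.1 -25.    0.  -49.  -49.3] open 0.0875
shift [ 0.001  -0.0027  0.0762]
turn/6 [ 0.007 -0.009  0.014] shift in target frame [ 0.0011 -0.0026  0.0762]
```

View pics/w3.png

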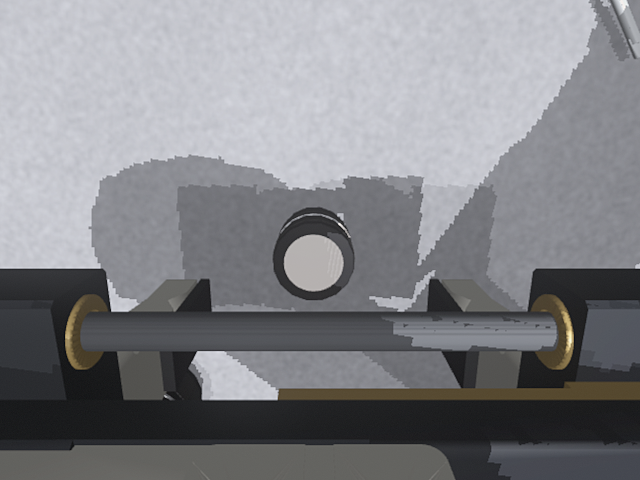

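Call:
servo_tool([
  [[0.001,-0.0024,0.008],[0,0,0],0],
  [[0,0,0.014],[0,0,0],0],
  [[0,0,0.015],[0,0,0],0.1],
  [[0,0,0.014],[0,0,0],0.2],
  [[0,0,0.011],[0,0,0],0.25],
  [[0,0,0.008],[0,0,0],0.3],
  [[0,0,0.004],[0,0,0],0.35],
  [[0,0,0.002],[0,0,0],0.4],
  [[0,0,0],[0,0,0],0.45],
  [[0,0,0],[0,0,0],0.5],
  [[0,0,0],[0,0,0],0.55],
  [[0,0,0],[0,0,0],0.8],
  [[0,0,0],[0,0,0],1],
  [[0,0,0],[0,0,0],1],
])

```text
clock: 16.13
tool_pos: [0.4391, 0.3328, 0.0197]
orientation: [-180.0, 0.0, -81.5]
force: [-0.6, -1.2, 5.2]
opening: 0.0406
```

```bash
python3 d.py 0.4747 0.1558 0.12 -81.4
```

```text
t 16.13 pos [0.4391 0.3328 0.0197] rpy [-1.7996e+02  3.0000e-02 -8.1450e+01] j [ 57.5  21.8 -29.1   0.  -39.1 -49. ] open 0.0406
shift [ 0.1803 -0.009  -0.1004]
turn/6 [-0.007  0.005 -0.008] shift in target frame [ 0.1804 -0.0087 -0.1003]
```

Call:
servo_tool([
  [[0,0,-0.004],[0,0,0],1],
  [[0,0,-0.012],[0,0,0],1],
  [[0,0,-0.018],[0,0,0],1],
  [[0,0,-0.018],[0,0,0],1],
  [[0.005,0,-0.014],[0,0,0],1],
  [[0.014,-0.001,-0.01],[0,0,0],1],
  [[0.022,-0.001,-0.004],[0,0,0],1],
  [[0.024,-0.001,0],[0,0,0],1],
  [[0.024,-0.001,0],[0,0,0],1],
  [[0.024,-0.001,0],[0,0,0],1],
  [[0.024,-0.001,0],[0,0,0],1],
  [[0.022,-0.001,0],[0,0,0],1],
  [[0.014,-0.001,0],[0,0,0],1],
  [[0.007,-0.0005,0],[0,0,0],1],
  [[0,0,0],[0,0,0],1],
  [[0,0,0],[0,0,0],1],
])

```text
clock: 17.47
tool_pos: [0.474, 0.1555, 0.0991]
orientation: [180.0, 0.0, -81.5]
force: [0.3, 0.3, -0.6]
opening: 0.0408
```

```bash
python3 d.py 0.4747 0.1558 0.0225 -81.4
python3 - <<'E'
from h import *
snap('wrist','w4')
E
```

```text
t 17.47 pos [0.474  0.1555 0.0991] rpy [180.     0.   -81.53] j [ 40.8  11.2 -31.   -0.  -47.7 -32.3] open 0.0408
shift [-0.0002 -0.0008  0.0766]
turn/6 [ 0.001  0.001 -0.022] shift in target frame [-0.0002 -0.0008  0.0766]
```

View pics/w4.png

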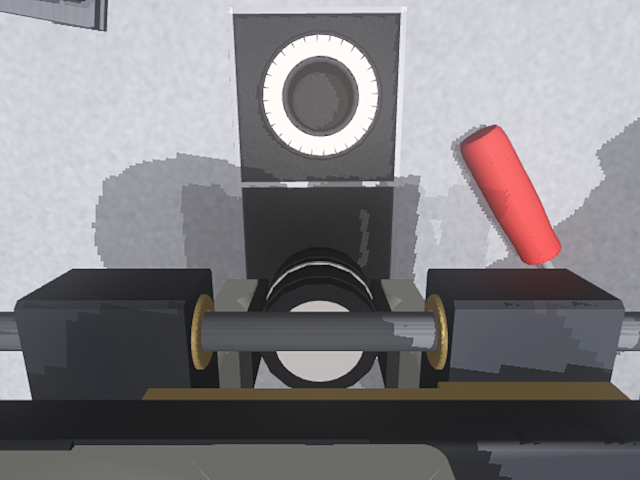

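Call:
servo_tool([
  [[0,-0.0008,0.008],[0,0,0],1],
  [[0,0,0.015],[0,0,0],1],
  [[0,0,0.016],[0,0,0],1],
  [[0,0,0.013],[0,0,0],1],
  [[0,0,0.01],[0,0,0],1],
  [[0,0,0.006],[0,0,0],1],
  [[0,0,0.004],[0,0,0],1],
  [[0,0,0.002],[0,0,0],1],
  [[0,0,0.001],[0,0,0],1],
  [[0,0,0.001],[0,0,0],1],
  [[0,0,0.001],[0,0,0],1],
  [[0,0,0.0],[0,0,0],1],
  [[0,0,0.0],[0,0,0],1],
])

```text
clock: 18.6
tool_pos: [0.4752, 0.1562, 0.0227]
orientation: [-179.9, 0.0, -81.5]
force: [-1.3, 0.5, 3.1]
opening: 0.04
```

Call:
servo_tool([
  [[0,0,0.0005],[0,0,0],1],
  [[0,0,0],[0,0,0],0.5],
  [[0,0,0],[0,0,0],0.45],
  [[0,0,0],[0,0,0],0.4],
  [[0,0,0],[0,0,0],0.3],
  [[0,0,0],[0,0,0],0.3],
  [[0,0,-0.006],[0,0,0],0.25],
  [[0,0,-0.014],[0,0,0],0.25],
  [[0,0,-0.025],[0,0,0],0.25],
  [[0,0,-0.03],[0,0,0],0.3],
  [[0,0,-0.035],[0,0,0],0.35],
  [[0,0,-0.035],[0,0,0],0.4],
  [[0,0,-0.03],[0,0,0],0.43],
  [[0,0,-0.02],[0,0,0],0.43],
])

```text
clock: 19.77
tool_pos: [0.4756, 0.1562, 0.2206]
orientation: [-179.8, 0.1, -81.5]
force: [0.4, 0.6, 0.2]
opening: 0.0504
```

```bash
python3 d.py 0.639 -0.0408 0.21 -91.4
python3 - <<'E'
from h import *
im,i=snap('side','s5'); cv2.imwrite('pics/s5c.png',cv2.resize(im[150:400,200:440],None,fx=3,fy=2.4)[:,:,::-1])
E
```

```text
t 19.77 pos [0.4756 0.1562 0.2206] rpy [-1.7977e+02  9.0000e-02 -8.1450e+01] j [ 40.7   4.1 -21.6   0.  -64.1 -32.2] open 0.0504
shift [ 0.2191 -0.1323  0.0108]
turn/6 [-0.036  0.019  1.658] shift in target frame [ 0.1929 -0.1682  0.0106]
```

View pics/s5c.png

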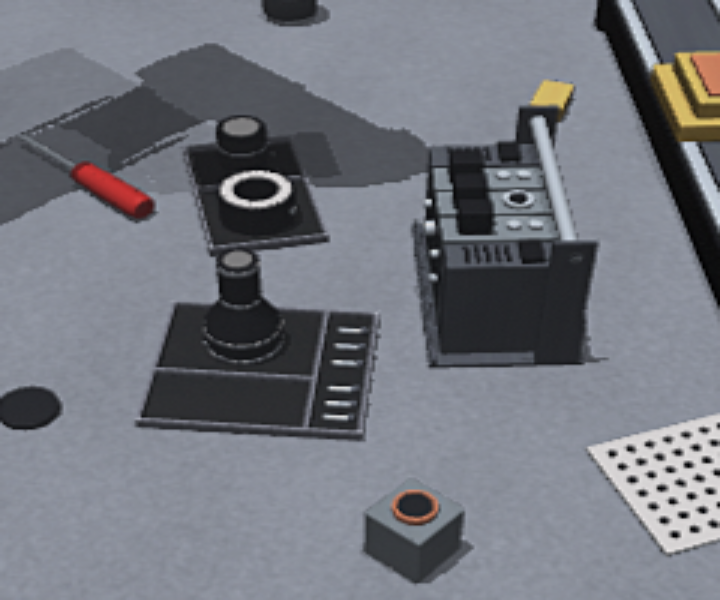

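Call:
servo_tool([
  [[0,0,0],[0,0,0.83],0.43],
  [[0,0,0],[0,0,0.83],0.43],
  [[0.01,-0.0085,0],[0,0,0],0.43],
  [[0.018,-0.0157,0],[0,0,0],0.43],
  [[0.02,-0.0175,0],[0,0,0],0.43],
  [[0.02,-0.0175,0],[0,0,0],0.43],
  [[0.02,-0.0175,0],[0,0,0],0.43],
  [[0.02,-0.0175,0],[0,0,0],0.43],
  [[0.02,-0.0175,0],[0,0,0],0.43],
  [[0.02,-0.0175,0.002],[0,0,0],0.43],
  [[0.018,-0.0157,0.003],[0,0,0],0.43],
  [[0.015,-0.013,0.003],[0,0,0],0.43],
  [[0.012,-0.0105,0.002],[0,0,0],0.43],
  [[0,0,0],[0,0,0],0.43],
  [[0,0,0],[0,0,0],0.43],
])

```text
clock: 21.07
tool_pos: [0.6382, -0.0419, 0.2059]
orientation: [179.9, -0.0, -91.5]
force: [0.5, -0.2, 0.5]
opening: 0.0502
```

```bash
python3 d.py 0.639 -0.0408 0.16 -91.4
python3 - <<'E'
from h import *
im,i=snap('wrist','w6'); print(proj(i,[[.639,-.0408,.14],[.674,-.0418,.118]]))
E
```

```text
t 21.07 pos [ 0.6382 -0.0419  0.2059] rpy [ 1.7993e+02 -1.0000e-02 -9.1510e+01] j [ 13.7  18.   -5.7  -0.  -66.3 -15.2] open 0.0502
shift [-0.0011 -0.0008  0.0459]
turn/6 [ 0.012 -0.002 -0.018] shift in target frame [-0.0011 -0.0007  0.0459]
[[320.18831506 255.94196692]
 [262.32143377 244.93775196]]
```

View pics/w6.png

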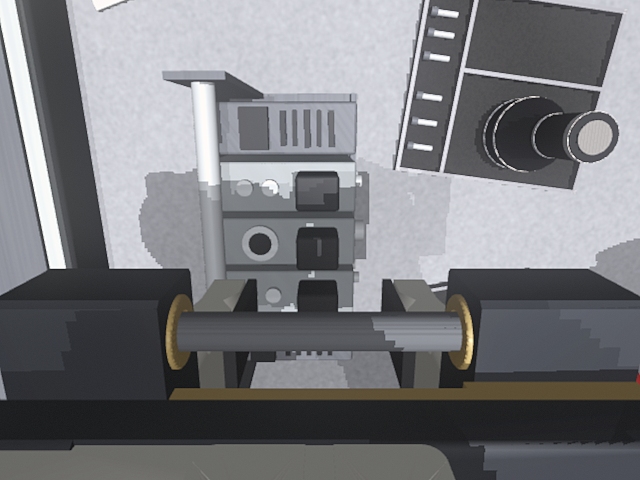

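Run:
```python
from h import *
im,i=load('w6'); cv2.imwrite('pics/w6c.png',cv2.resize(im[210:285,220:370],None,fx=5,fy=5,interpolation=cv2.INTER_CUBIC)[:,:,::-1])
for dz in(.14,.114):
  print(proj(i,[[.639+a*.012,-.0408+b*.01,dz] for a in(-1,1) for b in(-1,1)]).round(1))
```

```text
[[341.6 238. ]
 [342.  272.4]
 [297.9 239.1]
 [299.3 273.5]]
[[339.3 227. ]
 [339.8 258.3]
 [300.  228. ]
 [301.2 259.2]]
```

View pics/w6c.png

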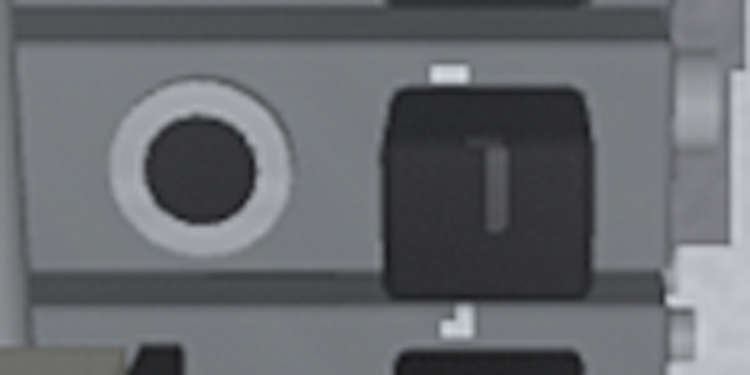

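Call:
servo_tool([
  [[0,-0.0016,0.008],[0,0,0],0.43],
  [[0,0,0.013],[0,0,0],0.43],
  [[0,0,0.014],[0,0,0],0.43],
  [[0,0,0.014],[0,0,0],0.43],
  [[0,0,0.012],[0,0,0],0.43],
  [[0,0,0.01],[0,0,0],0.43],
  [[0,0,0.007],[0,0,0],0.43],
  [[0,0,0.004],[0,0,0],0.43],
  [[0,0,0.001],[0,0,0],0.43],
  [[0,0,0],[0,0,0],0.43],
  [[0,0,0],[0,0,0],0.43],
])

```text
clock: 22.03
tool_pos: [0.6404, -0.0413, 0.1242]
orientation: [-179.9, 0.0, -91.4]
force: [-0.8, -0.0, -0.4]
opening: 0.0504
```

```bash
python3 d.py 0.640 -0.0417 0.123 -91.4
python3 - <<'E'
from h import *
im,i=snap('side','s7'); cv2.imwrite('pics/s7c.png',cv2.resize(im[150:310,300:440],None,fx=5,fy=3.7,interpolation=cv2.INTER_CUBIC)[:,:,::-1])
E
```

```text
t 22.03 pos [ 0.6404 -0.0413  0.1242] rpy [-179.94    0.    -91.42] j [ 13.7  21.9 -11.4   0.  -56.6 -15.1] open 0.0504
shift [0.0004 0.0003 0.0012]
turn/6 [-0.009  0.001 -0.004] shift in target frame [0.0004 0.0003 0.0012]
```

View pics/s7c.png

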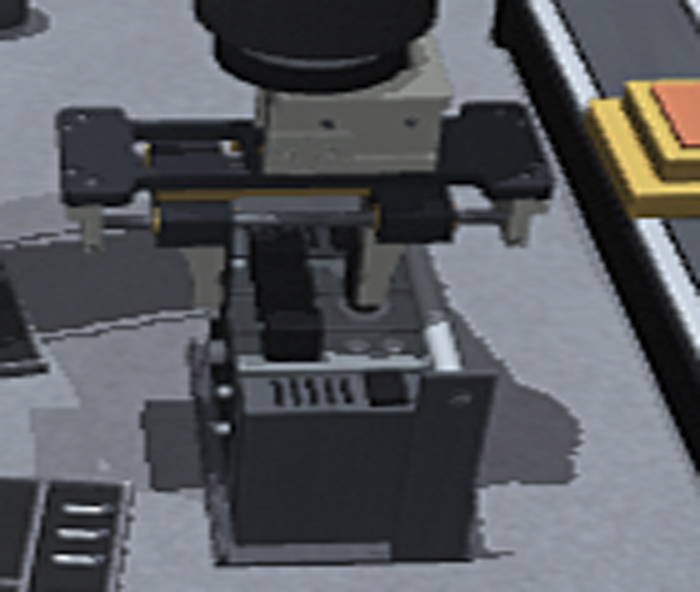

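Call:
servo_tool([
  [[0,0,0.001],[0,0,0],0.5],
  [[0,0,0],[0,0,0],0.58],
  [[0,0,0],[0,0,0],0.64],
  [[0,0,0],[0,0,0],0.68],
  [[0,0,0],[0,0,0],0.72],
  [[0,0,0],[0,0,0],0.8],
  [[0,0,0],[0,0,0],1],
  [[0,0,0],[0,0,0],1],
])

```text
clock: 22.75
tool_pos: [0.6397, -0.0413, 0.1225]
orientation: [180.0, -0.0, -91.4]
force: [-2.0, 0.3, 1.8]
opening: 0.0241
```

```bash
cat > tilt.py <<'E'
from h import *
from scipy.spatial.transform import Rotation as Ro
o=telemetry.get_obs(); R=Ro.from_euler('xyz',o['orientation'],degrees=True).as_matrix(); p=np.array(o['tool_pos']); print(p,o['orientation'],o['opening'],o['force'])
# relative tcp -> pivot in tool frame (tool upright, y along rack -x)
dx=.617-p[0]; piv=R.T@np.array([dx,0,.0045-p[2]]); piv[0]=0; print('pivot tool',piv)
# tilt step: world rotation about own -y (top goes to -x): axis -y world ; in tool frame
ax=R.T@np.array([0.0244,-1,0])   # own -y for yaw -1.4
print('axis tool',ax.round(3))
for n in(2.,1.5):
    Q=Ro.from_rotvec(np.sign(ax[0])*np.array([1,0,0])*np.radians(n)).as_matrix()
    print(n,'deg: turn',np.sign(ax[0])*n/6,'shift in pre-turn tool frame',(piv-Q@piv).round(5))
E
python3 tilt.py
```

```text
[ 0.63968999 -0.04134038  0.12254774] [ 1.79975645e+02 -4.65603520e-03 -9.14325855e+01] 0.02410979128497796 [-2.03636934  0.26524852  1.82828689]
pivot tool [0.         0.02263271 0.11805742]
axis tool [ 0.999 -0.049  0.   ]
2.0 deg: turn 0.3333333333333333 shift in pre-turn tool frame [ 0.       0.00413 -0.00072]
1.5 deg: turn 0.25 shift in pre-turn tool frame [ 0.       0.0031  -0.00055]
```

Call:
servo_tool([
  [[0,0.0015,-0.0005],[0.12,0,0],1],
  [[0,0.0031,-0.0005],[0.25,0,0],1],
  [[0,0.0031,-0.0005],[0.25,0,0],1],
  [[0,0.0031,-0.0005],[0.25,0,0],1],
  [[0,0.0031,-0.0005],[0.25,0,0],1],
  [[0,0,0],[0,0,0],1],
])

```text
clock: 23.25
tool_pos: [0.6243, -0.041, 0.1243]
orientation: [-173.2, 0.0, -91.4]
force: [-0.6, -0.9, -3.9]
opening: 0.0236
```

```bash
python3 d.py
python3 - <<'E'
from h import *
im,i=snap('side','s8'); cv2.imwrite('pics/s8c.png',cv2.resize(im[150:310,300:440],None,fx=5,fy=3.7,interpolation=cv2.INTER_CUBIC)[:,:,::-1])
E
```

```text
t 23.25 pos [ 0.6243 -0.041   0.1243] rpy [-1.7323e+02  3.0000e-02 -9.1440e+01] j [ 15.3  16.9 -20.5   2.7 -46.1 -18.5] open 0.0236
```

View pics/s8c.png

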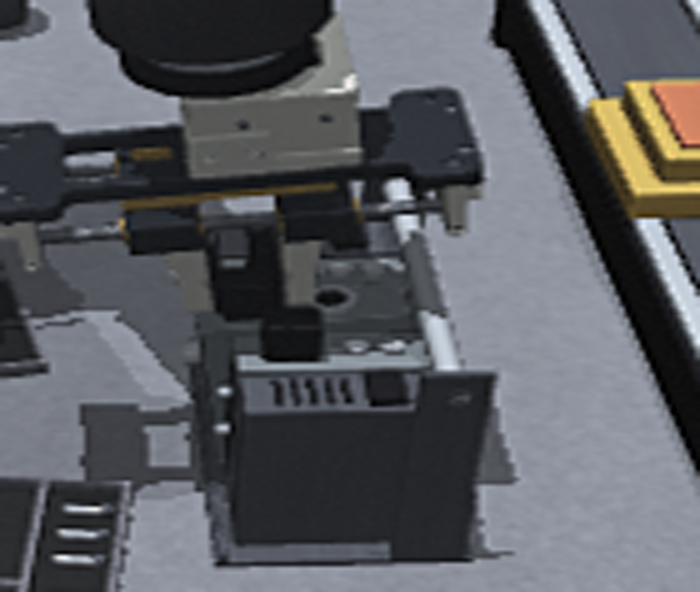

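Call:
servo_tool([
  [[0,0.0031,-0.0005],[0.25,0,0],1],
  [[0,0.0031,-0.0005],[0.25,0,0],1],
  [[0,0.0031,-0.0005],[0.25,0,0],1],
  [[0,0.0031,-0.0005],[0.25,0,0],1],
  [[0,0.0031,-0.0005],[0.25,0,0],1],
  [[0,0.0031,-0.0005],[0.25,0,0],1],
  [[0,0.0031,-0.0005],[0.25,0,0],1],
  [[0,0.0015,-0.0003],[0.12,0,0],1],
  [[0,0,0],[0,0,0],1],
  [[0,0,0],[0,0,0],1],
])

```text
clock: 24.13
tool_pos: [0.6027, -0.0404, 0.1236]
orientation: [-162.1, -0.0, -91.4]
force: [-0.3, 0.5, -1.0]
opening: 0.0238
```

```bash
python3 d.py; python3 d.py $(python3 - <<'E'
from plant import telemetry
p=telemetry.get_obs()['tool_pos'];print(p[0],p[1],p[2]+.015)
E
)
python3 - <<'E'
from h import *
im,i=snap('side','s9'); cv2.imwrite('pics/s9c.png',cv2.resize(im[150:310,300:440],None,fx=5,fy=3.7,interpolation=cv2.INTER_CUBIC)[:,:,::-1])
E
```

```text
t 24.13 pos [ 0.6027 -0.0404  0.1236] rpy [-1.621e+02 -2.000e-02 -9.142e+01] j [ 18.1   9.7 -37.1  13.2 -26.8 -30.5] open 0.0238
t 24.13 pos [ 0.6027 -0.0404  0.1236] rpy [-1.621e+02 -2.000e-02 -9.142e+01] j [ 18.1   9.7 -37.1  13.2 -26.8 -30.5] open 0.0238
shift [ 0.     -0.0046 -0.0143]
```

View pics/s9c.png

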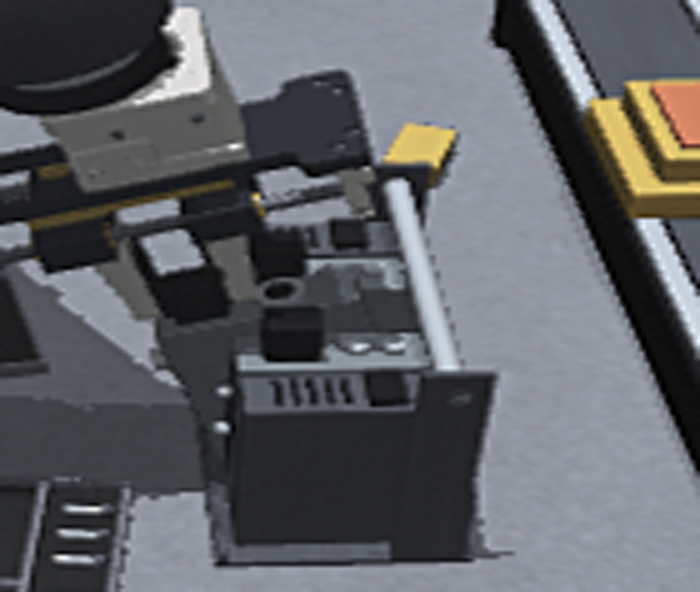

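Call:
servo_tool([
  [[0,-0.0008,-0.0024],[0,0,0],1],
  [[0,-0.0015,-0.0048],[0,0,0],1],
  [[0,-0.0015,-0.0048],[0,0,0],1],
  [[0,-0.0012,-0.0036],[0,0,0],1],
  [[0,0.0048,-0.0016],[0,0,0],1],
  [[0,0.0076,-0.0025],[0,0,0],1],
  [[0,0.0076,-0.0025],[0,0,0],1],
  [[0,0.0076,-0.0025],[0,0,0],1],
  [[0,0.0076,-0.0025],[0,0,0],1],
  [[0,0,0],[0,0,0],1],
])

```text
clock: 25.02
tool_pos: [0.5631, -0.0398, 0.1397]
orientation: [-162.1, -0.0, -91.4]
force: [-0.3, 0.9, -2.5]
opening: 0.0236
```

```bash
python3 d.py
```

```text
t 25.02 pos [ 0.5631 -0.0398  0.1397] rpy [-1.6212e+02 -1.0000e-02 -9.1440e+01] j [ 19.9   4.8 -40.6  13.5 -28.5 -32.3] open 0.0236
```

Call:
servo_tool([
  [[0,0.0066,-0.004],[0,0,0],1],
  [[0,0.0076,-0.0035],[0,0,0],1],
  [[0,0.006,-0.0058],[0,0,0],1],
  [[0,0.0002,-0.0092],[0,0,0],1],
  [[0,-0.0031,-0.0095],[0,0,0],1],
  [[0,-0.0046,-0.0143],[0,0,0],1],
  [[0,-0.0046,-0.0143],[0,0,0],1],
  [[0,-0.0046,-0.0143],[0,0,0],1],
  [[0,-0.0046,-0.0143],[0,0,0],1],
  [[0,-0.0046,-0.0143],[0,0,0],1],
  [[0,-0.0046,-0.0143],[0,0,0],1],
  [[0,-0.0031,-0.0095],[0,0,0],1],
  [[0,0,0],[-0.3,0,0],1],
  [[0,0,0],[-0.5,0,0],1],
  [[0,0,0],[-0.5,0,0],1],
  [[0,0,0],[-0.5,0,0],1],
  [[0,0,0],[-0.5,0,0],1],
  [[0,0,0],[-0.5,0,0],1],
  [[0,0,0],[-0.2,0,0],1],
  [[0,0,0],[0,0,0],1],
])

```text
clock: 26.68
tool_pos: [0.5395, -0.0387, 0.2647]
orientation: [179.9, -0.0, -91.5]
force: [0.1, -0.3, -3.3]
opening: 0.0236
```

```bash
python3 d.py
python3 - <<'E'
from h import *
im,i=snap('side','s10'); cv2.imwrite('pics/s10c.png',cv2.resize(im[100:340,180:440],None,fx=3,fy=2.5,interpolation=cv2.INTER_CUBIC)[:,:,::-1])
snap('wrist','w10')
E
```

```text
t 26.68 pos [ 0.5395 -0.0387  0.2647] rpy [ 1.7987e+02 -1.0000e-02 -9.1460e+01] j [ 16.7   6.6 -12.7  -0.  -70.8 -18.1] open 0.0236
```

View pics/s10c.png

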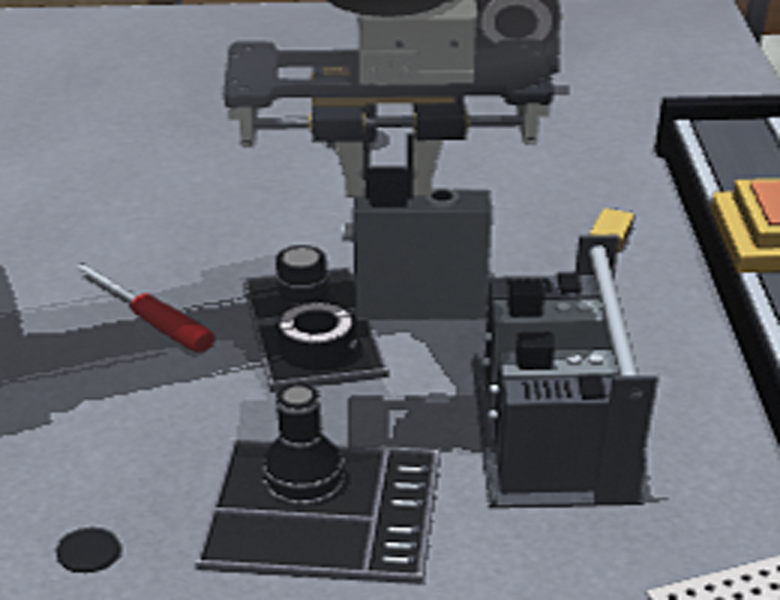

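View pics/w10.png

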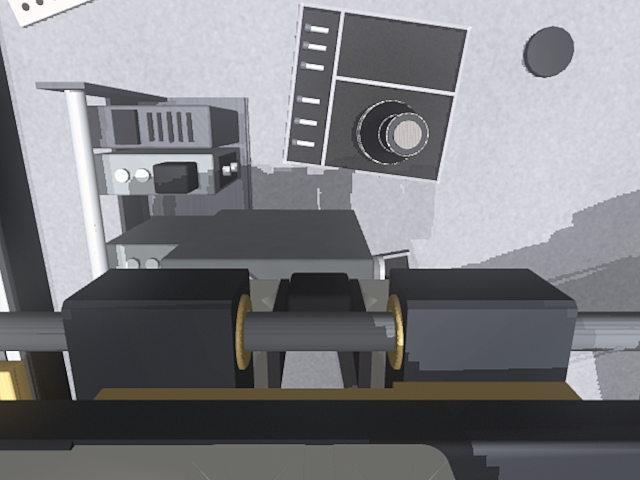

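```bash
python3 d.py 0.439 -0.1668 0.2 -99
```

```text
t 26.78 pos [ 0.5387 -0.0388  0.265 ] rpy [179.99  -0.   -91.45] j [ 16.7   6.4 -12.9  -0.  -70.7 -18.1] open 0.0237
shift [0.1305 0.0964 0.065 ]
turn/6 [ 0.002 -0.     1.259] shift in target frame [0.142  0.0785 0.065 ]
```

Call:
servo_tool([
  [[0,0,0],[0,0,0.3],1],
  [[0,0,0],[0,0,0.5],1],
  [[0,0,0],[0,0,0.46],1],
  [[0.005,0.0028,0],[0,0,0],1],
  [[0.01,0.0055,0],[0,0,0],1],
  [[0.013,0.0072,0],[0,0,0],1],
  [[0.015,0.0083,0],[0,0,0],1],
  [[0.015,0.0083,0],[0,0,0],1],
  [[0.015,0.0083,0],[0,0,0],1],
  [[0.015,0.0083,0],[0,0,0],1],
  [[0.015,0.0083,0],[0,0,0],1],
  [[0.015,0.0083,0],[0,0,0],1],
  [[0.012,0.0066,0],[0,0,0],1],
  [[0.008,0.0044,0],[0,0,0],1],
  [[0.004,0.0022,0],[0,0,0],1],
  [[0,0,0],[0,0,0],1],
  [[0,0,0],[0,0,0],1],
  [[0,0,0],[0,0,0],1],
])

```text
clock: 28.28
tool_pos: [0.4396, -0.1665, 0.2653]
orientation: [179.9, -0.0, -99.0]
force: [-0.1, 0.3, -3.0]
opening: 0.0235
```

```bash
python3 d.py 0.439 -0.1668 0.1215 -99
python3 - <<'E'
from h import *
im,i=snap('side','s11'); cv2.imwrite('pics/s11c.png',cv2.resize(im[100:340,160:400],None,fx=3,fy=2.5,interpolation=cv2.INTER_CUBIC)[:,:,::-1])
E
```

```text
t 28.28 pos [ 0.4396 -0.1665  0.2653] rpy [179.95  -0.   -98.97] j [  3.3  -0.6 -20.4  -0.  -70.3 -12.3] open 0.0235
shift [0.0004 0.0004 0.1438]
turn/6 [ 0.009 -0.     0.004] shift in target frame [0.0004 0.0006 0.1438]
```

View pics/s11c.png

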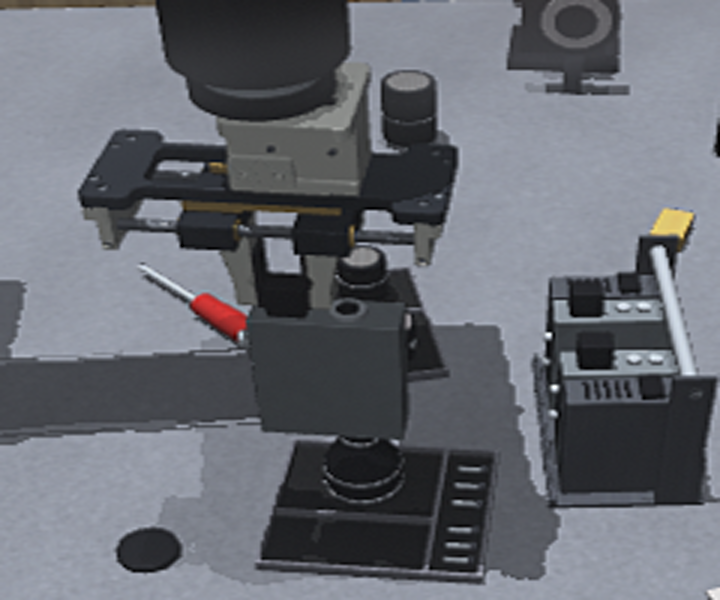

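Call:
servo_tool([
  [[0,0.0005,0.006],[0,0,0],1],
  [[0,0,0.012],[0,0,0],1],
  [[0,0,0.016],[0,0,0],1],
  [[0,0,0.018],[0,0,0],1],
  [[0,0,0.018],[0,0,0],1],
  [[0,0,0.018],[0,0,0],1],
  [[0,0,0.016],[0,0,0],1],
  [[0,0,0.013],[0,0,0],1],
  [[0,0,0.01],[0,0,0],1],
  [[0,0,0.006],[0,0,0],1],
  [[0,0,0.003],[0,0,0],1],
  [[0,0,0],[0,0,0],1],
  [[0,0,0],[0,0,0],1],
])

```text
clock: 29.42
tool_pos: [0.439, -0.1666, 0.1297]
orientation: [180.0, -0.0, -99.0]
force: [0.4, -0.9, -3.3]
opening: 0.0236
```

```bash
python3 d.py 0.439 -0.1668 0.1215 -99
python3 - <<'E'
from h import *
im,i=snap('side','s12'); cv2.imwrite('pics/s12c.png',cv2.resize(im[140:340,200:400],None,fx=3.5,fy=3,interpolation=cv2.INTER_CUBIC)[:,:,::-1])
E
```

```text
t 29.42 pos [ 0.439  -0.1666  0.1297] rpy [ 1.7996e+02 -1.0000e-02 -9.8970e+01] j [  3.3   6.3 -32.2   0.  -51.5 -12.3] open 0.0236
shift [ 0.0002 -0.0001  0.0082]
turn/6 [ 0.006 -0.002  0.005] shift in target frame [ 0.0002 -0.0001  0.0082]
```

View pics/s12c.png

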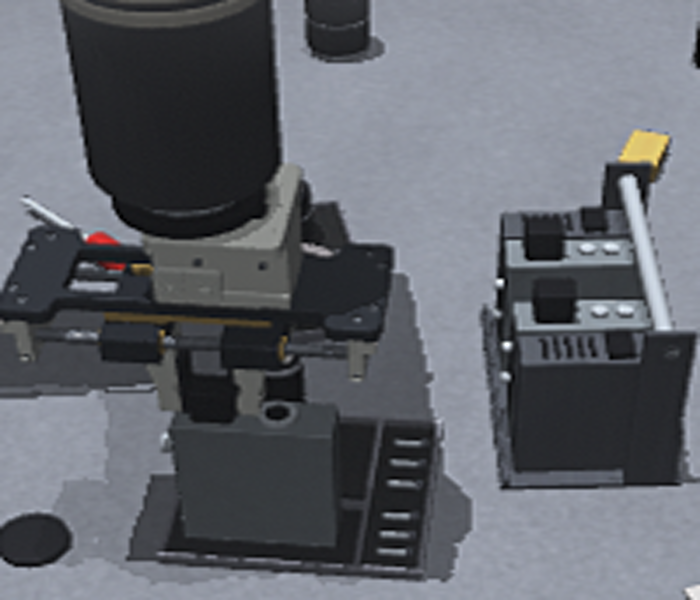

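Call:
servo_tool([
  [[0,0,0.002],[0,0,0],1],
  [[0,0,0.002],[0,0,0],1],
  [[0,0,0.0015],[0,0,0],1],
  [[0,0,0.001],[0,0,0],1],
  [[0,0,0.001],[0,0,0],1],
  [[0,0,0],[0,0,0],1],
  [[0,0,0],[0,0,0],1],
])

```text
clock: 30.05
tool_pos: [0.4386, -0.1667, 0.1218]
orientation: [179.9, -0.0, -99.0]
force: [0.3, 0.2, -3.4]
opening: 0.0237
```

Call:
servo_tool([
  [[0,0,0.0007],[0,0,0],1],
  [[0,0,0.0005],[0,0,0],1],
  [[0,0,0],[0,0,0],1],
  [[0,0,0],[0,0,0],1],
])

```text
clock: 30.38
tool_pos: [0.4385, -0.1669, 0.1215]
orientation: [180.0, -0.0, -99.0]
force: [-3.2, 1.9, 6.6]
opening: 0.0237
```

Call:
servo_tool([
  [[0,0,0],[0,0,0],0.7],
  [[0,0,0],[0,0,0],0.66],
  [[0,0,0],[0,0,0],0.6],
  [[0,0,0],[0,0,0],0.5],
  [[0,0,0],[0,0,0],0.43],
  [[0,0,0],[0,0,0],0.43],
  [[0,0,-0.006],[0,0,0],0.43],
  [[0,0,-0.014],[0,0,0],0.43],
  [[0,0,-0.025],[0,0,0],0.43],
  [[0,0,-0.03],[0,0,0],0.43],
  [[0,0,-0.035],[0,0,0],0.43],
  [[0,0,-0.035],[0,0,0],0.43],
  [[0,0,-0.03],[0,0,0],0.43],
  [[0,0,-0.015],[0,0,0],0.43],
])

```text
clock: 31.55
tool_pos: [0.4398, -0.1671, 0.3155]
orientation: [-179.7, -0.0, -99.0]
force: [2.3, 0.2, 0.5]
opening: 0.0499
```

```bash
python3 d.py
python3 - <<'E'
from h import *
im,i=snap('side','s13'); cv2.imwrite('pics/s13c.png',cv2.resize(im[140:340,200:400],None,fx=3.5,fy=3,interpolation=cv2.INTER_CUBIC)[:,:,::-1])
snap('top','t13')
E
```

```text
t 31.55 pos [ 0.4398 -0.1671  0.3155] rpy [-1.7972e+02 -2.0000e-02 -9.8970e+01] j [  3.3  -2.2 -15.5   0.1 -76.4 -12.3] open 0.0499
```

View pics/s13c.png

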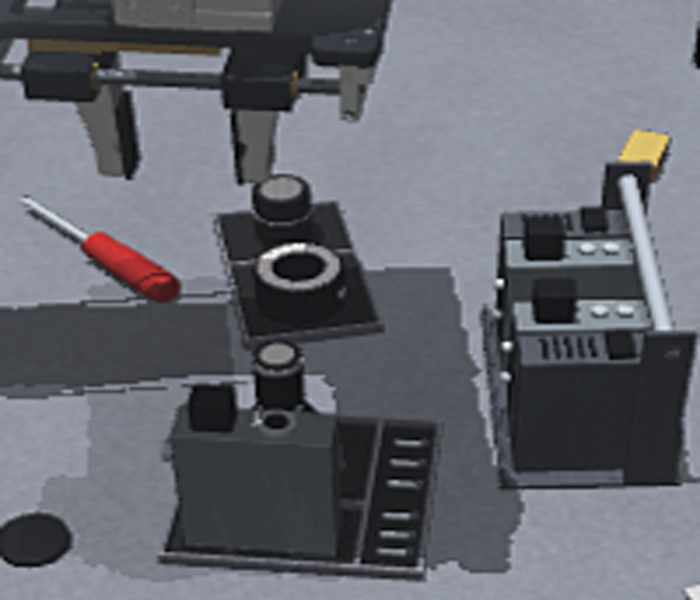

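View pics/t13.png

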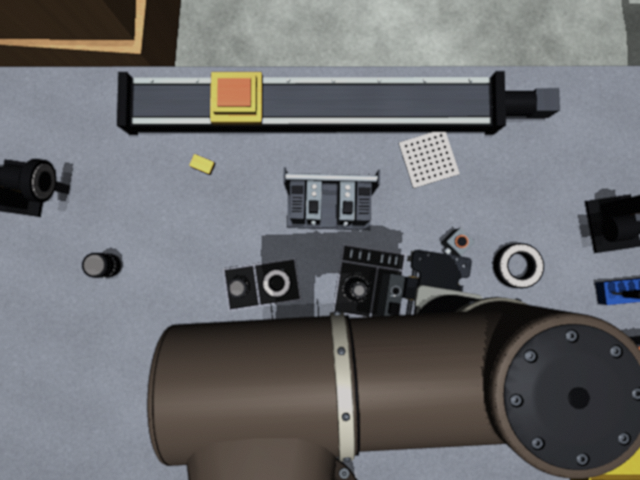

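Run:
```python
from h import *
im,i=load('t13');I=im.astype(int)
cv2.imwrite('pics/t13c.png',cv2.resize(im[235:320,220:420],None,fx=4,fy=5,interpolation=cv2.INTER_CUBIC)[:,:,::-1])
def blob(mask,box):
    u0,v0,u1,v1=box; m=np.zeros(mask.shape,np.uint8); m[v0:v1,u0:u1]=mask[v0:v1,u0:u1]
    n,l,s,c=cv2.connectedComponentsWithStats(m); k=1+np.argmax(s[1:,4]); return c[k],s[k]
warm=((I[:,:,2]-I[:,:,0]<6)&(I.max(2)>60)).astype(np.uint8)
white=(I.min(2)>110).astype(np.uint8)
def fr(P,nest,yaw,own):
    y=np.radians(yaw); d=P[:2]-np.array(nest); return np.array([np.cos(y)*d[0]+np.sin(y)*d[1],-np.sin(y)*d[0]+np.cos(y)*d[1]])*1000
for nm,m,box,z,nest,yaw in(('short',warm,(228,275,252,302),.053,(.4747,.1558),8.6),('tele',warm,(346,278,370,300),.108,(.4717,-.1008),-9),('ring',white,(260,265,295,302),.039,(.487,.0752),8.6)):
    c,s=blob(m,box); P=onz(i,*c,z); print(nm,c.round(1),s,P.round(4),'from nest mid mm',fr(P,nest,yaw,0).round(1))
```

```text
short [236.5 287.8] [229 280  16  16 196] [0.4748 0.1577 0.053 ] from nest mid mm [0.4 1.8]
tele [358.4 290.1] [352 282  14  15 133] [ 0.4728 -0.0986  0.108 ] from nest mid mm [0.7 2.4]
ring [275.7 282.9] [263 270  26  26 301] [0.485  0.0749 0.039 ] from nest mid mm [-2. -0.]
```

View pics/t13c.png

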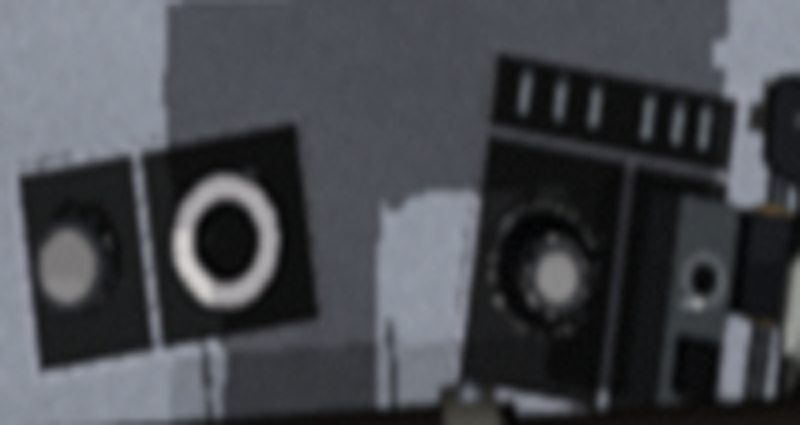

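Run:
```python
from h import *
_,i=load('t13');_,si=load('s13')
c1,d1=ray(i,395.4,290.6);c2,d2=ray(si,278.7,280.3);d1/=np.linalg.norm(d1);d2/=np.linalg.norm(d2)
st=np.linalg.lstsq(np.c_[d1,-d2],c2-c1,rcond=None)[0];p=c1+st[0]*d1;q=c2+st[1]*d2;P=(p+q)/2
y=np.radians(-9);d=P[:2]-[.4607,-.1702]
print(P,np.linalg.norm(p-q),'own mm',1000*np.array([np.cos(y)*d[0]+np.sin(y)*d[1],-np.sin(y)*d[0]+np.cos(y)*d[1]]))
```

```text
[ 0.47254612 -0.17165295  0.11698551] 0.0004612912260229589 own mm [11.92756464  0.4180757 ]
```

```bash
python3 -c "
from h import *
print(telemetry.get_obs()['qvel'].round(2)); print(ctrl.close_job())"
```

```text
[ 0.07  1.72 -4.18 -1.38  2.71  0.05]
the job is handed in; nothing more can be done
None
```

I made up both kits and handed the job in at about 32 s; hand-in gave no verdict. The telecentric lens, the ring light and the short lens went in first. The controller came last: I swung it forward about 18° (0.31 rad) in the rack, raised it, drew it out and then lifted it.

Final checks, from the top and side pictures. Each row gives the distance from the middle of the item's nest, along the tray's x and y:

| Item | x (mm) | y (mm) | Note |
|---|---|---|---|
| Ring light | −2.0 | 0.0 | lying flat |
| Short lens | +0.4 | +1.8 | upright |
| Telecentric lens | +0.7 | +2.4 | upright |
| Controller | about −1 | +0.4 | socket top at z = 117 mm, as expected standing on the tray floor |

- **Untouched items:** the other two controllers and the zoom lens look where they were. I judged this by eye and did not measure them.
- **Contact on placing:** each item showed a light contact force before release (3 to 11 N measured).
- **Tilt:** I judged tilt at the end from the pictures, without measuring angles.
- **Arm at hand-in:** the tool was about 0.3 m above the bench and touching nothing. The joint speeds still read a few degrees per second at that moment.
- **Small disagreement:** the wrist camera put the controller's grip about 1.3 mm from the top-camera position. I used the wrist value for the grasp.

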